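Third hand: hold a lamp-driver housing against its bracket

TASK

Pick up the open aluminium housing and carry it level, with the loose hardware still in it, to the assembly fixture; stand it on the fixture plate in the corner, its plain end flush against the upright bracket and its side up against the short side stop. Then be my third hand: ease it against the bracket and keep up a steady push of about 10 N (never ramming it), so that I can drive the two screws from behind. Finish while still holding and pushing it there, and leave the other things on the bench where they lie.

Things in the scene. Friction and masses are not known exactly. Their poses are not given: they have to be found in the camera images.
- housing: Bare aluminium housing, an open-topped box 110 mm long (x), 58 wide (y), 42 high, walls and floor 3.5 mm, posts in the inner corners, about 0.32 kg, loose hardware in it. Origin: centre of its underside, z up. The +x end is plain and flat with two screw holes; from the -x end a round black cable gland (23 mm across, 22 mm up) sticks out 14 mm. Starts on the bench; grip from above across the width.
- housing_front (a point): Middle of the lower edge of the housing's plain front end: on the housing at x = +55 mm, y = 0, z = 0; axes as the housing's.
- fixture: Assembly fixture bolted to the bench: aluminium plate 210 mm (x) by 150 (y), 12 thick. Origin: centre of its underside, on the bench top; x points to the bracket. Bolted on at the +y side is a steel side stop bar, 34 mm long (x 9 to 43 mm), 14 wide, 20 above the plate (screw heads 4 more), inner face at y = +29 mm.
- bracket: Dark steel angle bracket bolted on the fixture plate: rigid upright 120 mm wide, 6 thick, 55 above the plate, with two screw holes; its flat face is at x = +45 mm of the fixture and looks to the fixture's -x; foot and gusset are behind it. Origin and axes are the fixture's.
- seat (a point): Where housing_front is when the housing is home: on the fixture at x = +45 mm (the bracket's face), y = 0 (the housing's +y side then touches the side stop), z = 12 mm (top of the plate). Axes as the fixture's: push towards its +x; the side stop is to its +y. Smooth metal (friction about 0.35), but a housing also pressed down on the plate drags and takes part of the push.
- standoff0: Loose brass hexagonal standoff in the housing, 9 mm across flats, 24 mm long with a 6 mm stud. Origin at the middle of its underside.
- standoff1: A second standoff, the same.
- locknut: Loose black plastic lock nut (ring) in the housing, 24 mm across, 6 mm high. Origin at the centre of its underside.
- lid: Bystander: the housing's flat aluminium lid, 110 x 58 x 5 mm, lying on the bench. Origin: centre of its underside.
- parts_box: Bystander: small open brown box, 85 x 65 x 32 mm. Origin: centre of its underside.
- caliper: Bystander: steel sliding caliper, 230 mm long, 12 mm thick, lying along its x. Origin near its middle, on the bench.
- screwdriver: Bystander: screwdriver 190 mm long lying beyond the fixture, ready for the one who drives the screws. Origin on the bench under it.
Not all that is in view belongs to the job. Of the things that look like the housing, take the one that is farthest to the robot's right at the start.

How it is judged:
By the outcome, as a careful person would: the job done as asked, in the order asked, and still so for the second after the job is handed in, while the arm keeps its last pose, push and grip.
It also fails if it takes over 64 s, if anything falls off the work surface, if the arm or the gripper's body presses on something with over 40 N, if the wrist force passes 120 N, or if a joint passes its speed limit or range.

ROBOT

A 7-joint arm with a two-finger parallel gripper is mounted at the origin on the work surface. World frame = base frame: x ahead of the robot, y to its left, z up, the work surface at z = 0. Lengths are in mm, angles in rad, forces in N, time in s.
With the tool pointing down it reaches from about 400 to 875 mm from the base axis. Payload 4.4 kg.
Tool frame: the origin (TCP) lies midway between the tips of the shut fingers; the grasp point (between the pads) lies ctrl.grip_depth behind it (ctrl.grip_depth is the distance from the TCP to the grasp point, in mm); z points along the fingers, y is the line along which they close (so a half turn about z gives the same grasp; the last joint's range is limited). The gripper opens to 85 mm and grips with 20 to 120 N. Pads are 22 mm wide; open, the fingers measure 114 mm over their backs; the gripper's body (76 mm by 85 mm) begins 54 mm behind the grasp point. The pads swing forward as they close: fully open they stand 13 mm farther back than shut.
Start: joints at [-1.357, 0.628, 0.038, 1.517, -0.027, 0.996, -0.02], TCP at [179.482, 624.743, 231.313] pointing down, gripper open.
Joint ranges: [-3.06, 3.06], [-0.37, 2.12], [-1.25, 1.32], [0.18, 2.47], [-1.1, 4.24], [0.23, 1.98], [-2.94, 2.94]. Speed limits (rad/s): [2.57, 2.57, 3.14, 3.14, 3.14, 3.14, 3.14].

INTERFACE

Orientations are given as [roll, pitch, yaw] about the fixed x, y, z axes, in that order (R = Rz(yaw) Ry(pitch) Rx(roll)).
In Python, from cell import ctrl gives the robot as it stands.
- The arm moves only by the tool carry_out, never from a script. Its argument "deltas" is one flat list of numbers, 7 for each row, row after row: the turn, a rotation vector about the tool's x, y, z in degrees, then the shift along the tool's x, y, z in m, then the closure, from -1 (fully open) to 1 (shut). In form: [wx, wy, wz, dx, dy, dz, claw, wx, wy, wz, dx, dy, dz, claw, ...]. A call has 1 to 12 rows; each row shifts and turns the commanded pose from where the row before left it, along the tool's axes as they then stand; what a row does not reach is not made up. A row lasts 1/8 s, in which the tool goes at most 62.5 mm and 10.7 degrees, less where a joint would pass 70% of its speed; a pose out of reach is approached as far as the arm can. A call with a gripper value outside its range is refused whole. The fingers move at their own pace and stop on an object; the grip force is fixed at half the most. Time passes only in rows, so rows that do not move let the fingers close. It gives the time, the measured TCP pose, the force, the opening and the grip force at its end, in the units of the state.
- ctrl.read_state(): the state, without advancing time (a new reading comes with each control period).
- ctrl.get_image(name): name is "scene" or "side" or "wrist"; returns the picture (420x560x3 uint8, red, green, blue); there is no depth.
- ctrl.calibration(name): a dict with "mtx" (3x3 intrinsics, pixels), "distortion" ([k1, k2, p1, p2, k3] as OpenCV has them; the pictures are not rectified), "R" (3x3) and "t" (3): a world point X has camera coordinates R X + t. Camera axes: x right, y down, z forward; pixel columns grow to the right and rows downward; lengths in mm; the calibration is good to about 2 mm. A picture is of the moment at which its call begins: read the wrist's pose just before it. calibration takes no time and is no camera call; for the wrist camera it gives the pose at the moment of the call.
- ctrl.finish_job(): hands the job in; it is judged then, once.
The state is a dict: "clock": time; "qpos": joint angles; "qd": joint speeds; "tau": joint torques, N m; "eef_pos": TCP position; "tool_rot": TCP orientation; "force": force on the tool from outside, world axes, zero at the start; "torque": the same for the moment, N m; "width": finger opening in mm; "gripper_force": force on a finger pad.
Only numpy, scipy, OpenCV 4.12 (cv2) and the standard library are available. Lean on these libraries where they do the work, as an engineer would, in place of code of your own. Each camera call takes 0.05 s, during which the arm holds its last target. There are 200 camera calls.

## Working session

There is one attempt and no reset: what is moved stays moved. The work goes in short steps, Python scripts to look and compute and a tool call to move; the robot and the scene stay as the last step left them, time stands still between calls to the robot, and variables do not carry over. Pictures are saved under pics/ and viewed, at most 10 in all, crops included, and the job is handed in when it is done.

Besides the shell and the picture viewer there is one more tool, called after ">>>" as name(argument=value, ...), one argument or row to a line, values as JSON. carry_out: Moves the arm, as the interface text tells. Its arguments: {"type":"object","properties":{"deltas":{"type":"array"}},"required":["deltas"]}

```bash
ls; mkdir -p pics; python3 - <<'E'
from cell import ctrl
import cv2,numpy as np
print(ctrl.read_state(), ctrl.grip_depth)
for n in("scene","side"):
    cv2.imwrite(f"pics/{n}0.png",ctrl.get_image(n)[:,:,::-1]); 
    c=ctrl.calibration(n); print(n,c, -c["R"].T@c["t"])
E
```

```text
pics
{'clock': 0.0, 'qpos': array([-1.35678055,  0.62936015,  0.03842436,  1.51839402, -0.02699084,
        0.99631774, -0.01995442]), 'qd': array([ 0.00036118,  0.00020758,  0.00015925,  0.00098085,  0.00013542,
       -0.00062861,  0.0004685 ]), 'tau': array([ 7.68112259e-04, -5.63413203e+01,  1.22631602e+00, -1.93444204e+01,
        1.10039275e-02,  1.03064929e-02,  9.46803084e-06]), 'eef_pos': array([179.30279981, 624.1058325 , 230.37137995]), 'tool_rot': array([-3.13963109e+00,  2.46203668e-05,  2.86184111e+00]), 'force': array([-1.51784764,  0.32177729,  0.09226416]), 'torque': array([-0.01851575, -0.00767169, -0.06207747]), 'gripper_force': 0.0, 'width': 85.02339397630725} 18.700000000000003
scene {'mtx': array([[403.80132551,   0.        , 271.09911672],
       [  0.        , 403.80132551, 217.3569112 ],
       [  0.        ,   0.        ,   1.        ]]), 'distortion': array([-0.02005026,  0.        ,  0.        ,  0.        ,  0.        ]), 'R': array([[ 0.52952773,  0.84817987,  0.01383088],
       [ 0.53077946, -0.31856478, -0.78535956],
       [-0.66172014,  0.42321081, -0.61888534]]), 't': array([-258.38483746, -299.82691238, 1477.97540817])} [1273.9699971  -501.85265153  682.79907105]
side {'mtx': array([[476.3143354 ,   0.        , 278.36739975],
       [  0.        , 476.3143354 , 210.52805894],
       [  0.        ,   0.        ,   1.        ]]), 'distortion': array([-0.07108433,  0.        ,  0.        ,  0.        ,  0.        ]), 'R': array([[-9.77091706e-01, -2.12817091e-01, -8.27202545e-04],
       [-1.42720218e-01,  6.58134411e-01, -7.39249644e-01],
       [ 1.57869369e-01, -7.22196637e-01, -6.73430976e-01]]), 't': array([ 548.80835153,  143.12873773, 1111.11147893])} [381.25298478 825.03882283 854.51873199]
```

View pics/scene0.png

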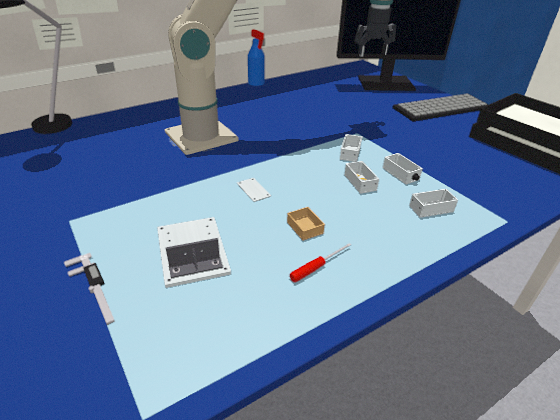

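View pics/side0.png

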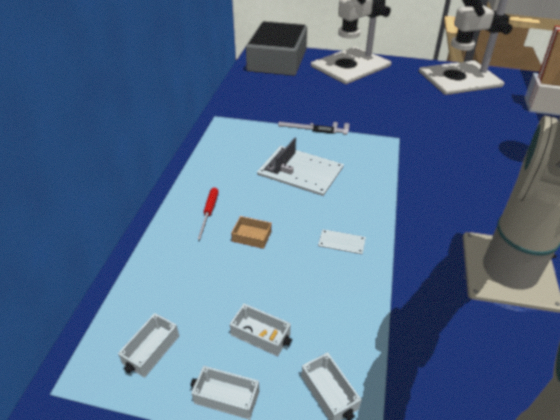

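The side view shows four housings: (262,328) holds hardware, and there are others at (150,345), (225,390) and (332,385). The fixture is at (300,168) with its bracket face to the right. In the scene view the fixture is at (193,250). Next I'll make enlarged crops and a coarse ray cast.

```bash
cat > h.py <<'E'
import cv2,numpy as np
from cell import ctrl
def ray(c,px):
    u=cv2.undistortPoints(np.array(px,float).reshape(-1,1,2),c["mtx"],c["distortion"]).reshape(-1,2)
    d=np.c_[u,np.ones(len(u))]@c["R"]; o=-c["R"].T@c["t"]; return o,d
def cast(c,px,z):
    o,d=ray(c,px); return o+d*((z-o[2])/d[:,2])[:,None]
def proj(c,X):
    return cv2.projectPoints(np.array(X,float).reshape(-1,1,3),cv2.Rodrigues(c["R"])[0],c["t"],c["mtx"],c["distortion"])[0].reshape(-1,2)
E
python3 - <<'E'
from h import *
cs,cd=ctrl.calibration("scene"),ctrl.calibration("side")
np.set_printoptions(suppress=True,precision=0)
P=cast(cd,[(262,328),(150,345),(225,390),(332,385),(300,168),(252,232),(343,242),(208,215)],20)
print(P); print(proj(cs,P))
s=cv2.imread("pics/scene0.png");d=cv2.imread("pics/side0.png")
r=lambda im,x,y,w,h,k:cv2.resize(im[y:y+h,x:x+w],(w*k,h*k),interpolation=cv2.INTER_CUBIC)
# each 400x300 : 100x75 x4
M=np.vstack([np.hstack([r(d,210,290,100,75,4),r(s,325,145,100,75,4)]),np.hstack([r(d,252,130,100,75,4),r(s,145,212,100,75,4)])])
cv2.imwrite("pics/m1.png",M)
E
```

```text
[[ 533.  287.   20.]
 [ 743.  376.   20.]
 [ 568.  434.   20.]
 [ 376.  382.   20.]
 [ 555. -261.   20.]
 [ 624.   21.   20.]
 [ 399.    8.   20.]
 [ 751.  -15.   20.]]
[[359. 177.]
 [432. 203.]
 [401. 169.]
 [349. 148.]
 [195. 243.]
 [305. 221.]
 [258. 182.]
 [324. 254.]]
```

View pics/m1.png

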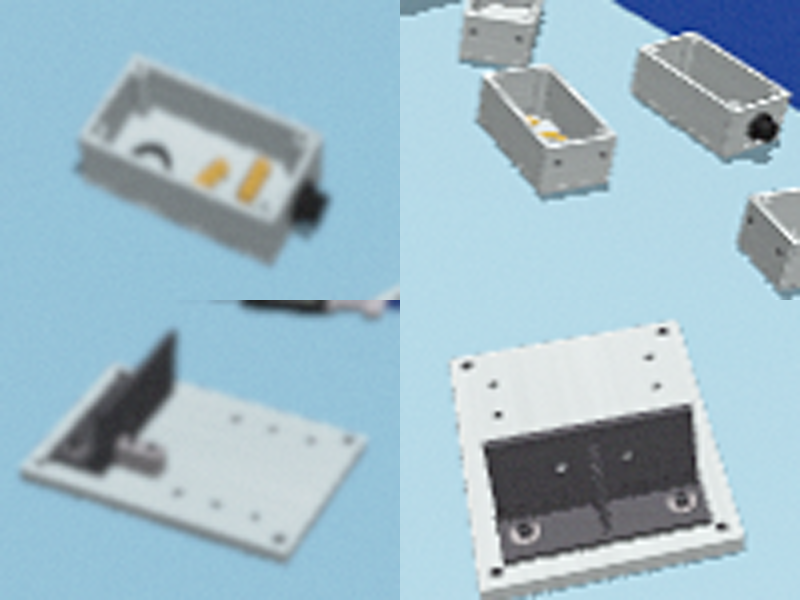

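The target housing is the one at side (262,328) and scene (361,177): it has the smallest y (287), holds hardware, and its gland points towards the robot. In the crops, the fixture's side stop is on the +y side and the bracket face looks to −x. Next I'll cast the corners.

```bash
cat >> h.py <<'E'
def rigid(L,W): # 2D fit local->world
    L=np.array(L,float);W=np.array(W)[:,:2];lc,wc=L.mean(0),W.mean(0)
    a=L-lc;b=W-wc;th=np.arctan2((a[:,0]*b[:,1]-a[:,1]*b[:,0]).sum(),(a*b).sum())
    R=np.array([[np.cos(th),-np.sin(th)],[np.sin(th),np.cos(th)]]);t=wc-R@lc
    return t,th,W-(L@R.T+t)
E
python3 - <<'E'
from h import *
np.set_printoptions(suppress=True,precision=1)
cs,cd=ctrl.calibration("scene"),ctrl.calibration("side")
f=lambda p,o:(np.array(p)+.5)/4-.5+o
H=cast(cd,f([(142,57),(82,140),(322,138)],(210,290)),42)
Hb=cast(cd,f([(80,172),(272,265)],(210,290)),0)
S=cast(cs,f([(85,68),(217,133),(143,150)],(325,145)),42)
Sb=cast(cs,f([(145,197),(212,190),(78,120)],(325,145)),0)
print(H,Hb,S,Sb,sep="\n")
# corner labels: side back=( +x,-y ), left=(+x,+y), right=(-x,-y), front(-x,+y)
# scene: left=(-?)
print("side",rigid([(55,-29),(55,29),(-55,-29),(55,29),(-55,29)],np.r_[H,Hb]))
print("scene",rigid([(-55,-29),(55,29),(55,-29),(55,-29),(55,29),(-55,-29)],np.r_[S,Sb]))
F=cast(cd,f([(20,170),(290,250),(368,138),(120,67)],(252,130)),12)
G=cast(cs,f([(50,62),(280,22),(345,240)],(145,212)),12)
print(F,G)
print("side",rigid([(105,75),(-105,75),(-105,-75),(105,-75)],F))
print("scene",rigid([(-105,-75),(-105,75),(105,75)],G))
E
```

```text
[[578.  251.5  42. ]
 [594.1 307.6  42. ]
 [476.3 280.6  42. ]]
[[600.5 300.1   0. ]
 [490.9 331.9   0. ]]
[[470.3 286.1  42. ]
 [592.9 309.   42. ]
 [582.1 246.2  42. ]]
[[585.6 253.3   0. ]
 [604.5 303.    0. ]
 [477.3 279.9   0. ]]
side (array([535.8, 291.8]), np.float64(-0.2810956919146548), array([[-2.6,  2.8],
       [-2.6,  3.2],
       [ 1.4,  1.4],
       [ 3.8, -4.3],
       [-0.1, -3. ]]))
scene (array([537.4, 294.2]), np.float64(-0.29474906098299103), array([[-6. ,  3.8],
       [-5.6,  3.1],
       [ 0.5, -4.3],
       [ 4. ,  2.9],
       [ 6.1, -3. ],
       [ 1. , -2.5]]))
[[ 675.  -225.9   12. ]
 [ 472.  -178.4   12. ]
 [ 434.  -317.7   12. ]
 [ 631.5 -368.    12. ]] [[ 439.4 -318.2   12. ]
 [ 478.  -172.4   12. ]
 [ 679.6 -228.5   12. ]]
side (array([ 553.1, -272.5]), np.float64(-0.25370215854573347), array([[ 1.4,  0.4],
       [ 1.7, -4.9],
       [ 1.3,  1. ],
       [-4.4,  3.5]]))
scene (array([ 559.6, -273. ]), np.float64(-0.26499523097516575), array([[ 0.8, -0.4],
       [ 0.1,  0.7],
       [-0.9, -0.4]]))
```

>>> carry_out(
  deltas=[0,0,0,-0.0434,-0.022,0,-1,0,0,0,-0.0434,-0.022,0,-1,0,0,0,-0.0434,-0.022,0,-1,0,0,0,-0.0434,-0.022,0,-1,0,0,0,-0.0434,-0.022,0,-1,0,0,0,-0.0434,-0.022,0,-1,0,0,0,-0.0434,-0.022,0,-1,0,0,0,-0.0434,-0.022,0,-1,0,0,0,-0.0434,-0.022,0,-1,0,0,0,-0.0434,-0.022,0,-1,0,0,0,0,0,0,-1,0,0,0,0,0,0,-1],
)

```text
clock: 1.6
eef_pos: [535.1, 293.7, 230.8]
tool_rot: [-3.141, -0.001, 2.862]
force: [-0.0, 0.4, 0.6]
width: 85.4
gripper_force: 0.0
```

```bash
python3 - <<'E'
from h import *
np.set_printoptions(suppress=True,precision=2)
c=ctrl.calibration("wrist"); im=ctrl.get_image("wrist")
cv2.imwrite("pics/w1.png",im[:,:,::-1])
s=ctrl.read_state();print(s["clock"],s["eef_pos"],s["tool_rot"],s["force"],c, -c["R"].T@c["t"])
E
```

```text
1.65 [534.67 294.54 230.92] [ 3.14 -0.    2.86] [-0.6   1.01 -1.45] {'mtx': array([[350.44,   0.  , 276.16],
       [  0.  , 350.44, 210.98],
       [  0.  ,   0.  ,   1.  ]]), 'distortion': array([-0.08,  0.  ,  0.  ,  0.  ,  0.  ]), 'R': array([[ 0.28,  0.96, -0.  ],
       [ 0.92, -0.26,  0.29],
       [ 0.28, -0.08, -0.96]]), 't': array([-429.34, -452.43,  252.46])} [462.46 314.62 374.04]
```

View pics/w1.png

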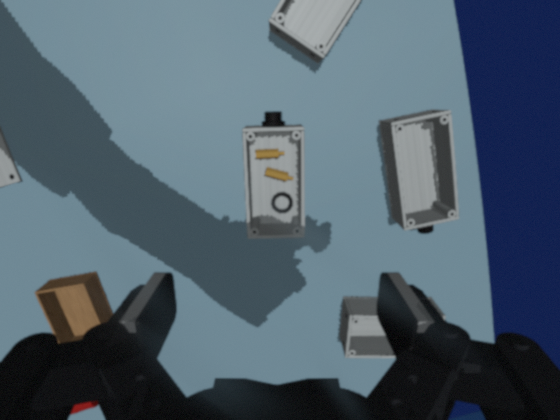

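The wrist view shows the housing nearly upright in the image, with rim corners near (244,128), (303,126), (305,238) and (249,238), the gland at the top, and both standoffs and the nut inside. I'll refine from a saturation mask and the rim.

```bash
python3 - <<'E'
from h import *
np.set_printoptions(suppress=True,precision=1)
c=ctrl.calibration("wrist"); im=cv2.imread("pics/w1.png")
cr=im[95:255,225:325]; cv2.imwrite("pics/w1c.png",cv2.resize(cr,(350,560),interpolation=cv2.INTER_CUBIC))
hsv=cv2.cvtColor(im,cv2.COLOR_BGR2HSV)
m=np.uint8((hsv[...,1]<45)); m[:105]=0;m[250:]=0;m[:,:232]=0;m[:,320:]=0
k=cv2.findContours(m,0,1)[0];k=max(k,key=cv2.contourArea)
b=cv2.minAreaRect(k);print(b,cv2.boxPoints(b))
q=cv2.approxPolyDP(cv2.convexHull(k),4,True).reshape(-1,2);print(q.tolist());print(cast(c,q,42))
print(cast(c,[(244,128),(303,126),(305,238),(249,238)],42))
print(hsv[180,225],hsv[180,246],hsv[180,275],hsv[237,275],hsv[127,275])
E
```

```text
((273.42303466796875, 175.495361328125), (125.0363998413086, 62.21602249145508), 89.37040710449219) [[241.6 113.3]
 [303.8 112.6]
 [305.2 237.7]
 [243.  238.4]]
[[277, 113], [304, 127], [304, 234], [248, 238], [242, 128]]
[[470.1 313.4  42. ]
 [489.  334.   42. ]
 [591.6 307.2  42. ]
 [580.2 251.4  42. ]
 [474.1 278.4  42. ]]
[[474.7 280.2  42. ]
 [487.9 333.3  42. ]
 [596.1 307.1  42. ]
 [580.5 252.3  42. ]]
[ 99  60 152] [ 95  10 151] [ 90   9 147] [99 28 90] [ 90  11 113]
```

View pics/w1c.png

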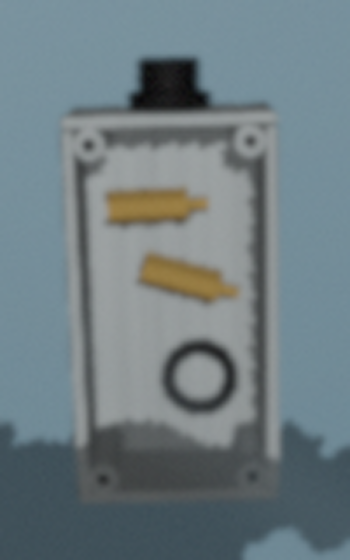

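The rim measures 109.5 × 57 mm, which matches the housing. Its centre is (534.5, 293) and yaw −0.255. I'll grip 8 mm behind the centre, to clear the side stop later.

>>> carry_out(
  deltas=[0,0,-1.4,0.008,-0.0014,0.02,-1,0,0,0,0,0,0.035,-1,0,0,0,0,0,0.035,-1,0,0,0,0,0,0.035,-1,0,0,0,0,0,0.035,-1,0,0,0,0,0,0.03,-1,0,0,0,0,0,0.02,-1,0,0,0,0,0,0.01,-1,0,0,0,0,0,0.006,-1,0,0,0,0,0,0,-1],
)

```text
clock: 2.9
eef_pos: [528.0, 294.5, 5.6]
tool_rot: [3.141, 0.0, 2.886]
force: [0.6, 0.2, -0.3]
width: 85.3
gripper_force: 0.0
```

>>> carry_out(
  deltas=[0,0,0,0,0,0,0,0,0,0,0,0,0,0.4,0,0,0,0,0,0,1,0,0,0,0,0,0,1,0,0,0,0,0,0,1,0,0,0,0,0,0,1,0,0,0,0,0,0,1,0,0,0,0,0,0,1],
)

```text
clock: 3.9
eef_pos: [528.3, 294.5, 6.2]
tool_rot: [3.141, 0.001, 2.886]
force: [-0.3, -1.3, 5.2]
width: 57.4
gripper_force: 65.4
```

```bash
python3 - <<'E'
from h import *
np.set_printoptions(suppress=True,precision=2)
c=ctrl.calibration("wrist"); im=ctrl.get_image("wrist")
cv2.imwrite("pics/w2.png",im[:,:,::-1])
s=ctrl.read_state();print(s["clock"],s["eef_pos"],s["tool_rot"],s["force"],s["torque"],s["width"])
E
```

```text
3.95 [528.32 294.5    6.23] [3.14 0.   2.89] [-0.79 -0.53  6.02] [-0.17  0.13  0.01] 57.11808778651915
```

View pics/w2.png

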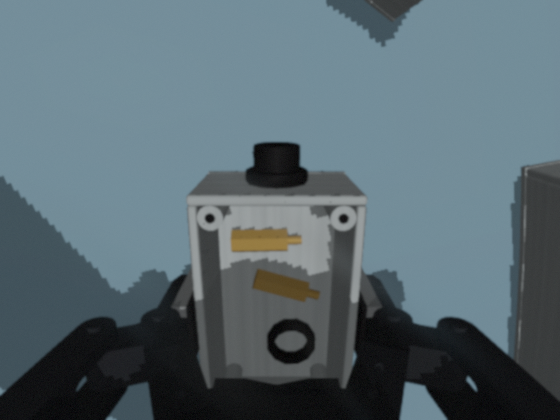

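The housing is gripped squarely, with both standoffs and the nut inside. I'll lift it.

>>> carry_out(
  deltas=[0,0,0,0,0,-0.01,1,0,0,0,0,0,-0.02,1,0,0,0,0,0,-0.03,1,0,0,0,0,0,-0.035,1,0,0,0,0,0,-0.035,1,0,0,0,0,0,-0.035,1,0,0,0,0,0,-0.03,1,0,0,0,0,0,-0.02,1,0,0,0,0,0,-0.005,1,0,0,0,0,0,0,1],
)

```text
clock: 5.2
eef_pos: [527.4, 294.1, 225.4]
tool_rot: [-3.142, -0.0, 2.886]
force: [0.5, -0.2, -3.8]
width: 57.3
gripper_force: 64.9
```

>>> carry_out(
  deltas=[0,0,0,-0.006,-0.0104,0,1,0,0,0,-0.013,-0.0226,0,1,0,0,0,-0.02,-0.0347,0,1,0,0,0,-0.025,-0.0434,0,1,0,0,0,-0.025,-0.0434,0,1,0,0,0,-0.025,-0.0434,0,1,0,0,0,-0.025,-0.0434,0,1,0,0,0,-0.025,-0.0434,0,1,0,0,0,-0.02,-0.0347,0,1,0,0,0,-0.0124,-0.0215,0,1,0,0,0,-0.006,-0.0104,0,1,0,0,0,0,0,0,1],
)

```text
clock: 6.7
eef_pos: [634.6, -96.4, 224.9]
tool_rot: [3.141, -0.001, 2.886]
force: [-0.0, 0.6, -3.6]
width: 57.3
gripper_force: 64.8
```

>>> carry_out(
  deltas=[0,0,0,0,0,0,1,0,0,0,0,0,0,1],
)

```text
clock: 6.95
eef_pos: [634.8, -94.8, 225.4]
tool_rot: [3.141, -0.0, 2.889]
force: [0.7, 0.7, -3.5]
width: 57.3
gripper_force: 64.8
```

```bash
python3 - <<'E'
from h import *
np.set_printoptions(suppress=True,precision=2)
c=ctrl.calibration("wrist"); im=ctrl.get_image("wrist")
np.savez("w3.npz",**c)
im=im[:,:,::-1];cv2.imwrite("pics/w3.png",im)
s=ctrl.read_state();print(s["clock"],s["eef_pos"],s["tool_rot"],s["force"],s["torque"],s["width"])
cv2.imwrite("pics/w3b.png",cv2.resize(im,(800,600),interpolation=cv2.INTER_CUBIC))
E
```

```text
7.0 [634.83 -95.18 225.4 ] [ 3.14 -0.    2.89] [ 0.9   0.5  -2.95] [ 0.03  0.03 -0.02] 57.27372223968417
```

View pics/w3b.png

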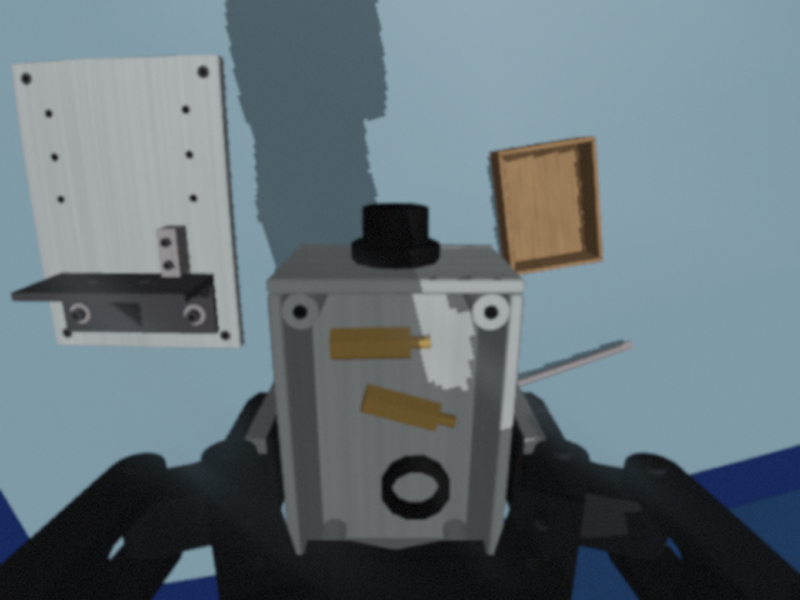

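The wrist view (800 px scale) shows the whole fixture. The plate's top corners are (14,66), (220,56) and (241,346), the bracket base line runs (62,275)–(215,275), its top edge runs (13,296)–(187,298), and the side stop is at (172,250). The held housing's rear rim corners are (268,290) and (523,290), with the hardware intact.

```bash
python3 - <<'E'
from h import *
np.set_printoptions(suppress=True,precision=1)
c=dict(np.load("w3.npz"));k=560/800
im=cv2.imread("pics/w3.png")
cv2.imwrite("pics/w3c.png",cv2.resize(im[30:250,0:180],(490,600),interpolation=cv2.INTER_CUBIC)) 
P=cast(c,np.array([(14,66),(220,56),(241,346)])*k,12)
t,th,r=rigid([(-105,-75),(-105,75),(105,75)],P);print(P,t,th,r)
hs=cast(c,np.array([(26,78),(203,72),(225,336),(67,333)])*k,12);print("screws",hs)
def loc(P): 
    R=np.array([[np.cos(th),-np.sin(th)],[np.sin(th),np.cos(th)]]);return (P[:,:2]-t)@R
print(loc(hs))
print("brk base",loc(cast(c,np.array([(62,275),(215,275)])*k,12)))
print("brk top",loc(cast(c,np.array([(13,296),(187,298)])*k,67)))
print("stop top",loc(cast(c,np.array([(158,228),(183,228),(160,277)])*k,32)))
print("held rim",cast(c,np.array([(268,290),(523,290)])*k,261.2))
E
```

```text
[[ 436.2 -317.3   12. ]
 [ 473.9 -173.4   12. ]
 [ 673.7 -227.6   12. ]] [ 555.3 -272.6] -0.26072102657039875 [[ 1.7  0.7]
 [ 0.7 -0.3]
 [-2.4 -0.4]]
screws [[ 446.5 -311.6   12. ]
 [ 480.3 -187.8   12. ]
 [ 662.8 -236.9   12. ]
 [ 629.1 -360.9   12. ]]
[[-95.1 -65.7]
 [-94.3  62.6]
 [ 94.6  62.2]
 [ 94.  -66.3]]
brk base [[ 46.8 -61.3]
 [ 46.3  59.1]]
brk top [[ 47.  -60.5]
 [ 47.5  59.8]]
stop top [[ 8.1 29.5]
 [ 8.1 47.2]
 [42.8 26.6]]
held rim [[ 583.9 -111.1  261.2]
 [ 598.2  -55.7  261.2]]
```

View pics/w3c.png

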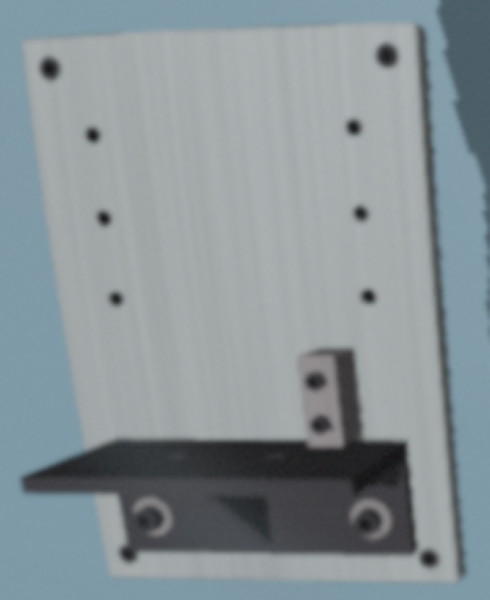

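Fixture estimate: origin (555, −274), yaw −0.2645, with the bracket 120.4 mm wide and the stop at the heights expected. I'll go above a spot 12 mm short of the bracket and 4 mm off the stop, then descend.

>>> carry_out(
  deltas=[0,0,0.3,0.004,-0.0128,0,1,0,0,0.3,0.009,-0.0288,0,1,0,0,0,0.012,-0.0384,0,1,0,0,0,0.012,-0.0384,0,1,0,0,0,0.012,-0.0384,0,1,0,0,0,0.0085,-0.0272,0,1,0,0,0,0.0039,-0.0126,0,1,0,0,0,0,0,0,1,0,0,0,0,0,0,1],
)

```text
clock: 8.12
eef_pos: [525.2, -268.8, 225.3]
tool_rot: [3.14, 0.0, 2.878]
force: [0.5, -0.5, -3.9]
width: 57.1
gripper_force: 64.9
```

>>> carry_out(
  deltas=[0,0,0,0,0,0.01,1,0,0,0,0,0,0.025,1,0,0,0,0,0,0.035,1,0,0,0,0,0,0.035,1,0,0,0,0,0,0.03,1,0,0,0,0,0,0.02,1,0,0,0,0,0,0.01,1,0,0,0,0,0,0,1],
)

```text
clock: 9.12
eef_pos: [524.1, -269.8, 59.6]
tool_rot: [3.141, -0.001, 2.877]
force: [0.2, -0.0, -3.3]
width: 57.2
gripper_force: 64.8
```

```bash
python3 - <<'E'
from h import *
np.set_printoptions(suppress=True,precision=3)
ims=[ctrl.get_image(n)[:,:,::-1] for n in("side","scene","wrist")]
s=ctrl.read_state();print(s["clock"],s["eef_pos"],s["tool_rot"],s["force"],s["torque"],s["width"])
for n,i in zip("abc",ims): cv2.imwrite(f"pics/p{n}.png",i)
r=lambda im,x,y,w,h,k:cv2.resize(im[y:y+h,x:x+w],None,fx=k,fy=k,interpolation=cv2.INTER_CUBIC)
M=np.vstack([np.hstack([r(ims[0],245,90,133,100,3),r(ims[1],135,190,133,100,3)]),np.hstack([cv2.resize(ims[2],(399,299)),r(ims[2],60,220,133,100,3)[:299]])])
cv2.imwrite("pics/p1.png",M)
E
```

```text
9.275 [ 524.993 -270.678   61.132] [-3.141  0.002  2.876] [-0.243  0.077 -3.228] [-0.067 -0.034  0.013] 57.18890374599241
```

View pics/p1.png

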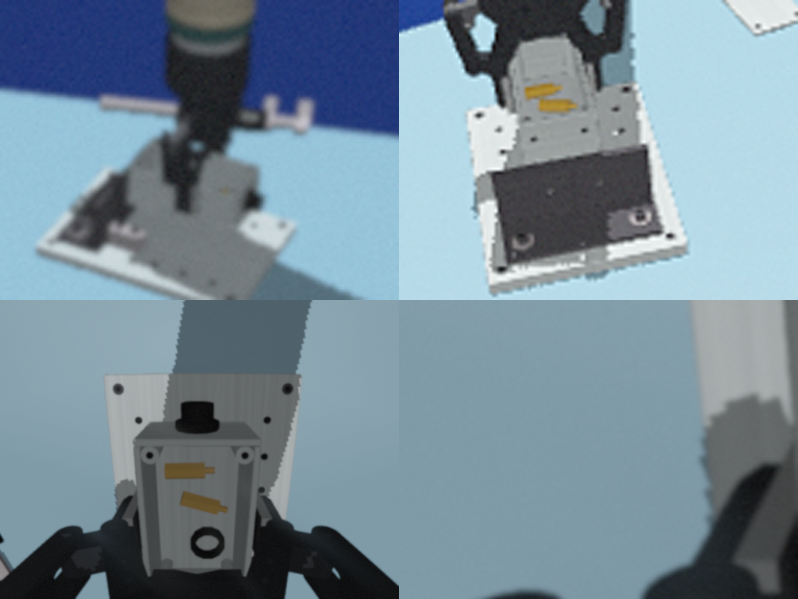

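The housing is level behind the bracket with its hardware inside. In the wrist view, the plate's rear screws are at (118,89) and (288,88) in its 399-px panel. I'll check the lateral offset numerically.

```bash
python3 - <<'E'
from h import *
np.set_printoptions(suppress=True,precision=1)
c=ctrl.calibration("wrist");k=560/399
im=cv2.imread("pics/pc.png");g=cv2.cvtColor(im,cv2.COLOR_BGR2GRAY)
pts=[]
for x,y in((118,89),(288,88)):
    x,y=int(x*k),int(y*k);w=g[y-9:y+10,x-9:x+10].astype(float);w=np.clip(np.median(w)-20-w,0,None)
    yy,xx=np.mgrid[-9:10,-9:10];pts.append((x+(w*xx).sum()/w.sum(),y+(w*yy).sum()/w.sum()))
print(np.array(pts));S=cast(c,pts,12);R=cast(c,np.array([(135,142.5),(262,142.5)])*k,61+35.8)
s=ctrl.read_state();yaw=s["tool_rot"][2]-np.pi;T=s["eef_pos"][:2]
d=S[1]-S[0];fy=np.arctan2(-d[0],d[1]);print("screw",S,np.hypot(*d[:2]),"fyaw",fy,"tool",yaw)
ex=np.array([np.cos(-.2645),np.sin(-.2645)]);ey=np.array([-ex[1],ex[0]])
m=S.mean(0)[:2];r=R.mean(0)[:2];print("rim",R,"rim w",np.hypot(*(R[1]-R[0])[:2]))
for n,p in(("tcp",T),("rim",r)):print(n,"rel screws mid x,y",(p-m)@ex,(p-m)@ey)
E
```

```text
[[165.6 124.7]
 [403.5 124.4]]
screw [[ 446.6 -311.5   12. ]
 [ 480.  -187.4   12. ]] 128.58900181534705 fyaw -0.2627308559517376 tool -0.26566617975146745
rim [[ 473.1 -285.4   96.8]
 [ 487.9 -230.4   96.8]] rim w 56.93020945080559
tcp rel screws mid x,y 65.07225524176852 -4.356180553667006
rim rel screws mid x,y 18.785305179837533 -3.658265353072641
```

>>> carry_out(
  deltas=[0,0,0,0,0,0.012,1,0,0,0,0,0,0.012,1,0,0,0,0,0,0.009,1,0,0,0,0,0,0.004,1,0,0,0,0,0,0.002,1,0,0,0,0,0,0,1,0,0,0,0,0,0,1],
)

```text
clock: 10.15
eef_pos: [524.5, -270.6, 21.6]
tool_rot: [-3.142, 0.001, 2.876]
force: [-0.3, -0.3, -4.0]
width: 57.4
gripper_force: 64.9
```

>>> carry_out(
  deltas=[0,0,0,0,0,0.001,1,0,0,0,0,0,0.001,1,0,0,0,0,0,0,1],
)

```text
clock: 10.52
eef_pos: [524.1, -270.4, 19.2]
tool_rot: [3.142, -0.0, 2.876]
force: [0.3, 0.8, -3.0]
width: 57.1
gripper_force: 64.9
```

>>> carry_out(
  deltas=[0,0,0,0,0,0.0005,1,0,0,0,0,0,0.0005,1,0,0,0,0,0,0,1],
)

```text
clock: 10.9
eef_pos: [524.2, -270.4, 18.3]
tool_rot: [3.142, -0.0, 2.876]
force: [1.0, -0.1, -2.9]
width: 57.1
gripper_force: 65.0
```

>>> carry_out(
  deltas=[0,0,0,0,0,0.0005,1,0,0,0,0,0,0,1],
)

```text
clock: 11.15
eef_pos: [524.3, -270.5, 18.2]
tool_rot: [3.142, 0.0, 2.876]
force: [-1.2, 0.6, 4.0]
width: 56.9
gripper_force: 65.5
```

>>> carry_out(
  deltas=[0,0,0,0,0,0.0005,1,0,0,0,0,0,0,1],
)

```text
clock: 11.4
eef_pos: [524.2, -270.5, 18.2]
tool_rot: [3.142, 0.0, 2.876]
force: [-2.8, 1.6, 7.3]
width: 57.0
gripper_force: 66.4
```

>>> carry_out(
  deltas=[0,0,0,0,0,-0.0006,1,0,0,0,-0.002,0,0,1,0,0,0,-0.003,0,0,1,0,0,0,-0.002,0,0,1,0,0,0,0,0,0,1],
)

```text
clock: 12.02
eef_pos: [531.0, -272.5, 18.2]
tool_rot: [-3.141, 0.0, 2.876]
force: [-2.3, 0.8, 5.4]
width: 57.4
gripper_force: 65.8
```

>>> carry_out(
  deltas=[0,0,0,0,0.001,0,1,0,0,0,0,0.001,0,1,0,0,0,0,0.0005,0,1,0,0,0,0,0,0,1],
)

```text
clock: 12.52
eef_pos: [532.2, -270.8, 18.3]
tool_rot: [-3.141, 0.002, 2.875]
force: [-1.3, -2.4, 5.3]
width: 57.1
gripper_force: 65.8
```

>>> carry_out(
  deltas=[0,0,0,0,0.0005,0,1,0,0,0,0,0,0,1],
)

```text
clock: 12.78
eef_pos: [532.5, -270.3, 18.2]
tool_rot: [-3.141, 0.002, 2.875]
force: [-0.9, -2.4, 5.1]
width: 57.2
gripper_force: 65.8
```

>>> carry_out(
  deltas=[0,0,0,0,0,-0.0003,1,0,0,0,0,0.0005,0,1,0,0,0,0,0,0,1],
)

```text
clock: 13.15
eef_pos: [532.4, -269.0, 18.2]
tool_rot: [-3.142, 0.001, 2.876]
force: [0.1, -2.2, 3.0]
width: 57.2
gripper_force: 65.5
```

>>> carry_out(
  deltas=[0,0,0,0,0.0005,0,1,0,0,0,0,0,0,1],
)

```text
clock: 13.4
eef_pos: [532.4, -268.4, 18.2]
tool_rot: [3.142, 0.001, 2.876]
force: [0.4, -2.4, 2.7]
width: 57.0
gripper_force: 65.5
```

>>> carry_out(
  deltas=[0,0,0,0,0.0005,0,1,0,0,0,0,0,0,1],
)

```text
clock: 13.65
eef_pos: [532.3, -267.9, 18.2]
tool_rot: [3.142, 0.0, 2.876]
force: [1.0, -1.6, 3.1]
width: 57.0
gripper_force: 65.5
```

>>> carry_out(
  deltas=[0,0,0,0,0.0005,0,1,0,0,0,0,0,0,1],
)

```text
clock: 13.9
eef_pos: [532.3, -267.5, 18.3]
tool_rot: [-3.142, 0.0, 2.876]
force: [0.8, -2.7, 4.5]
width: 57.4
gripper_force: 65.5
```

>>> carry_out(
  deltas=[0,0,0,0,0.0005,0,1,0,0,0,0,0,0,1],
)

```text
clock: 14.15
eef_pos: [532.2, -267.4, 18.3]
tool_rot: [-3.141, -0.0, 2.875]
force: [-0.2, -3.2, 3.1]
width: 57.1
gripper_force: 65.6
```

>>> carry_out(
  deltas=[0,0,0,0,0.0005,0,1,0,0,0,0,0,0,1],
)

```text
clock: 14.4
eef_pos: [532.2, -267.4, 18.3]
tool_rot: [-3.141, 0.0, 2.875]
force: [-1.3, -5.3, 3.7]
width: 57.4
gripper_force: 65.7
```

>>> carry_out(
  deltas=[0,0,0,-0.001,0,0,1,0,0,0,-0.001,0,0,1,0,0,0,0,0,0,1],
)

```text
clock: 14.78
eef_pos: [532.2, -267.3, 18.2]
tool_rot: [-3.141, -0.004, 2.875]
force: [-6.0, -2.9, 7.4]
width: 57.6
gripper_force: 66.4
```

>>> carry_out(
  deltas=[0,0,0,0,0,-0.0005,1,0,0,0,0,-0.0003,0,1,0,0,0,0,0,0,1],
)

```text
clock: 15.15
eef_pos: [532.2, -267.3, 18.3]
tool_rot: [-3.141, -0.004, 2.875]
force: [-4.3, -3.5, 4.4]
width: 57.6
gripper_force: 65.6
```

>>> carry_out(
  deltas=[0,0,0,-0.0005,0,0,1,0,0,0,0,0,0,1],
)

```text
clock: 15.4
eef_pos: [532.2, -267.4, 18.3]
tool_rot: [-3.141, -0.005, 2.875]
force: [-4.9, -2.5, 4.9]
width: 57.5
gripper_force: 65.8
```

```bash
python3 - <<'E'
from h import *
np.set_printoptions(suppress=True,precision=3)
ims=[ctrl.get_image(n)[:,:,::-1] for n in("side","scene","wrist")]
s=ctrl.read_state();print(s["clock"],s["eef_pos"],s["tool_rot"],s["force"],s["torque"],s["width"])
for n,i in zip("abc",ims): cv2.imwrite(f"pics/q{n}.png",i)
r=lambda im,x,y,w,h,k:cv2.resize(im[y:y+h,x:x+w],None,fx=k,fy=k,interpolation=cv2.INTER_CUBIC)
M=np.vstack([np.hstack([r(ims[0],255,125,80,60,5),r(ims[1],160,210,80,60,5)]),np.hstack([cv2.resize(ims[2],(400,300)),r(ims[2],170,210,133,100,3)[:300,:400].copy() if 0 else cv2.resize(ims[2][200:380,160:400],(400,300))])])
cv2.imwrite("pics/q1.png",M)
E
```

```text
15.55 [ 532.218 -267.368   18.274] [-3.141 -0.005  2.875] [-5.57  -3.556  5.289] [-0.734  0.613 -0.058] 57.310807915516186
```

View pics/q1.png

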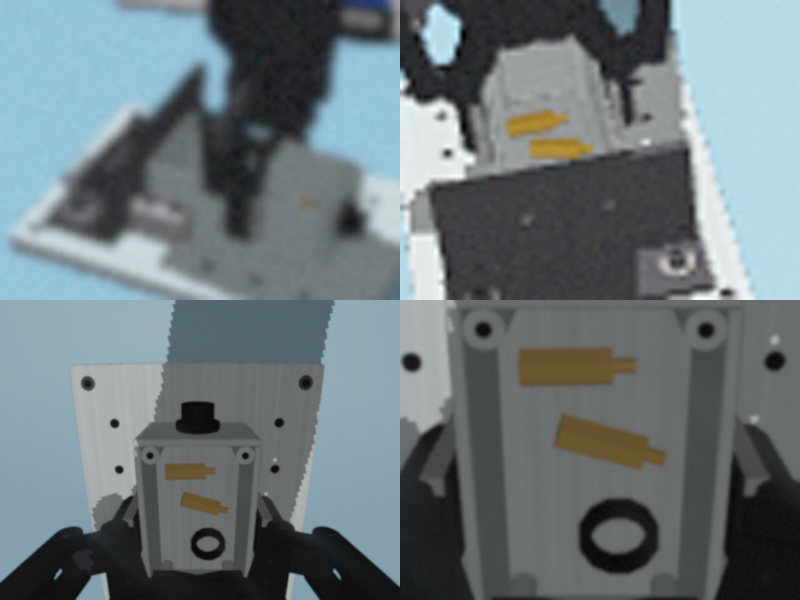

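The housing is still about 5 mm short of the bracket by measurement, held by friction (4.4 N tangential against about 9 N on the plate). The hardware is still inside. I'll unload the vertical and side forces a little and continue.

>>> carry_out(
  deltas=[0,0,0,0,-0.0003,-0.0005,1,0,0,0,0,0,0,1,0,0,0,0,0,0,1],
)

```text
clock: 15.92
eef_pos: [532.7, -267.5, 18.4]
tool_rot: [3.142, -0.004, 2.875]
force: [-4.5, -3.1, 1.3]
width: 57.1
gripper_force: 65.2
```

>>> carry_out(
  deltas=[0,0,0,0,0,-0.0003,1,0,0,0,0,0,0,1],
)

```text
clock: 16.18
eef_pos: [532.7, -267.5, 18.5]
tool_rot: [-3.142, -0.004, 2.875]
force: [-3.6, -3.3, -0.7]
width: 57.6
gripper_force: 64.9
```

>>> carry_out(
  deltas=[0,0,0,-0.0005,0,0,1,0,0,0,0,0,0,1],
)

```text
clock: 16.42
eef_pos: [533.3, -267.7, 18.5]
tool_rot: [-3.142, -0.004, 2.875]
force: [-3.6, -3.5, -1.3]
width: 57.1
gripper_force: 65.0
```

>>> carry_out(
  deltas=[0,0,0,-0.0005,0,0,1,0,0,0,-0.0005,0,0,1,0,0,0,0,0,0,1],
)

```text
clock: 16.8
eef_pos: [534.3, -267.9, 18.5]
tool_rot: [-3.142, -0.004, 2.875]
force: [-4.1, -4.0, -1.1]
width: 57.1
gripper_force: 65.0
```

>>> carry_out(
  deltas=[0,0,0,-0.0005,0,0,1,0,0,0,-0.0005,0,0,1,0,0,0,0,0,0,1],
)

```text
clock: 17.18
eef_pos: [535.2, -268.2, 18.5]
tool_rot: [-3.142, -0.004, 2.875]
force: [-3.8, -3.1, -1.0]
width: 57.4
gripper_force: 65.0
```

>>> carry_out(
  deltas=[0,0,0,-0.0005,0,0,1,0,0,0,-0.0005,0,0,1,0,0,0,0,0,0,1],
)

```text
clock: 17.55
eef_pos: [536.2, -268.5, 18.5]
tool_rot: [-3.142, -0.004, 2.875]
force: [-3.9, -3.4, -1.3]
width: 57.2
gripper_force: 65.0
```

>>> carry_out(
  deltas=[0,-0.25,0,0,0,0,1,0,0,0,-0.0003,0,0,1,0,0,0,0,0,0,1],
)

```text
clock: 17.92
eef_pos: [536.8, -268.6, 18.4]
tool_rot: [-3.141, 0.001, 2.875]
force: [-2.2, -4.6, -3.5]
width: 57.1
gripper_force: 64.9
```

>>> carry_out(
  deltas=[0,0,0,-0.0004,0,0,1,0,0,0,-0.0004,0,0,1,0,0,0,0,0,0,1],
)

```text
clock: 18.3
eef_pos: [537.5, -268.8, 18.5]
tool_rot: [-3.141, 0.001, 2.875]
force: [-3.1, -3.8, -3.3]
width: 57.5
gripper_force: 64.9
```

>>> carry_out(
  deltas=[0,0,0,-0.0004,0,0,1,0,0,0,-0.0004,0,0,1,0,0,0,0,0,0,1],
)

```text
clock: 18.68
eef_pos: [537.4, -268.8, 18.5]
tool_rot: [3.142, -0.001, 2.876]
force: [-4.7, -4.3, -2.1]
width: 57.4
gripper_force: 65.2
```

>>> carry_out(
  deltas=[0,0,0,0,0,0.0005,1,0,0,0,0,0,0,1],
)

```text
clock: 18.92
eef_pos: [537.4, -268.8, 18.3]
tool_rot: [3.142, -0.001, 2.875]
force: [-5.2, -3.7, 0.4]
width: 57.6
gripper_force: 65.6
```

>>> carry_out(
  deltas=[0,0,0,-0.0005,0,0,1,0,0,0,0,0,0,1],
)

```text
clock: 19.18
eef_pos: [537.4, -268.8, 18.3]
tool_rot: [3.141, -0.002, 2.876]
force: [-6.6, -3.4, 1.6]
width: 57.5
gripper_force: 65.5
```

>>> carry_out(
  deltas=[0,0,0,-0.0005,0,0,1,0,0,0,0,0,0,1],
)

```text
clock: 19.42
eef_pos: [537.4, -268.8, 18.3]
tool_rot: [3.141, -0.003, 2.876]
force: [-7.8, -2.8, 2.3]
width: 56.8
gripper_force: 65.6
```

>>> carry_out(
  deltas=[0,-0.1,0,-0.0005,0,-0.0002,1,0,0,0,0,0,0,1],
)

```text
clock: 19.68
eef_pos: [537.4, -268.8, 18.3]
tool_rot: [3.141, -0.002, 2.876]
force: [-8.2, -2.8, 2.3]
width: 57.2
gripper_force: 65.6
```

>>> carry_out(
  deltas=[0,-0.1,0,-0.0005,0,0,1,0,0,0,0,0,0,1],
)

```text
clock: 19.92
eef_pos: [537.5, -268.8, 18.3]
tool_rot: [3.141, -0.001, 2.876]
force: [-9.2, -2.7, 2.6]
width: 57.4
gripper_force: 65.6
```

>>> carry_out(
  deltas=[0,0,0,-0.0005,0,0,1,0,0,0,0,0,0,1],
)

```text
clock: 20.18
eef_pos: [537.4, -268.8, 18.3]
tool_rot: [3.141, -0.002, 2.876]
force: [-10.0, -2.8, 4.7]
width: 57.1
gripper_force: 65.8
```

>>> carry_out(
  deltas=[0,0,0,-0.0005,0,-0.0003,1,0,0,0,0,0,0,1,0,0,0,0,0,0,1],
)

```text
clock: 20.55
eef_pos: [537.4, -268.8, 18.3]
tool_rot: [3.141, -0.003, 2.876]
force: [-10.2, -2.1, 2.7]
width: 57.2
gripper_force: 65.6
```

>>> carry_out(
  deltas=[0,0,0,-0.0003,0,0,1,0,0,0,0,0,0,1,0,0,0,0,0,0,1],
)

```text
clock: 20.92
eef_pos: [537.4, -268.8, 18.3]
tool_rot: [3.141, -0.004, 2.876]
force: [-11.0, -1.6, 3.4]
width: 57.3
gripper_force: 65.7
```

```bash
python3 - <<'E'
from h import *
np.set_printoptions(suppress=True,precision=2)
F=[]
for i in range(6):
    im=ctrl.get_image("wrist"); F.append(ctrl.read_state()["force"])
c=ctrl.calibration("wrist");s=ctrl.read_state()
F=np.mean(F,0);a=-.2645;print(F,"fix x,y:",F[0]*np.cos(a)+F[1]*np.sin(a),-F[0]*np.sin(a)+F[1]*np.cos(a),s["torque"],s["tool_rot"],s["clock"])
# hardware check: brass pixels & side-stop geometry
h=cv2.cvtColor(im,cv2.COLOR_RGB2HSV);m=cv2.inRange(h,(15,120,40),(28,255,255));n,_,st,ce=cv2.connectedComponentsWithStats(m);print([(st[i,4],ce[i]) for i in range(1,n) if st[i,4]>60])
g=im.mean(2);pts=[]
# rear screws predicted from earlier fixture estimate
for X in([446.6,-311.5,12],[480,-187.4,12]):
    x,y=proj(c,X)[0].round().astype(int);w=g[y-12:y+13,x-12:x+13];w=np.clip(np.median(w)-25-w,0,None);yy,xx=np.mgrid[-12:13,-12:13];pts.append((x+(w*xx).sum()/w.sum(),y+(w*yy).sum()/w.sum()))
S=cast(c,pts,12);print(S)
d=S[1]-S[0];print("yaw",np.arctan2(-d[0],d[1]),"tool",s["tool_rot"][2]-np.pi)
e=np.array([np.cos(a),np.sin(a)]);r=s["eef_pos"][:2]-S.mean(0)[:2];print("tcp rel",r@e,r@np.array([-e[1],e[0]]))
E
```

```text
[-10.76  -1.31   3.68] fix x,y: -10.043197453497276 -4.08196714312534 [-0.54  1.91  0.02] [ 3.14 -0.    2.88] 21.225
[(np.int32(1130), array([260.54, 239.43])), (np.int32(1017), array([282.98, 285.41]))]
[[ 446.49 -311.43   12.  ]
 [ 479.85 -187.16   12.  ]]
yaw -0.2622430112079139 tool -0.26603871309426497
tcp rel 76.76298783216912 0.5612704419984363
```

>>> carry_out(
  deltas=[0,-0.15,0,-0.0002,0,-0.0003,1,0,0,0,0,0,0,1,0,0,0,0,0,0,1,0,0,0,0,0,0,1],
)

```text
clock: 21.72
eef_pos: [537.5, -268.8, 18.3]
tool_rot: [3.141, -0.001, 2.876]
force: [-10.5, -2.4, 0.9]
width: 57.3
gripper_force: 65.3
```

```bash
cat > f.py <<'E'
from h import *
np.set_printoptions(suppress=True,precision=3)
F=[];T=[]
for i in range(8):
    ctrl.get_image("wrist");s=ctrl.read_state(); F.append(s["force"]);T.append(s["tool_rot"])
F=np.mean(F,0);a=-.2645;print(F,"fix x,y:",F[0]*np.cos(a)+F[1]*np.sin(a),-F[0]*np.sin(a)+F[1]*np.cos(a),np.mean(np.array(T)[:,1:],0),s["eef_pos"],s["clock"])
E
python3 f.py
```

```text
[-10.407  -2.327   1.282] fix x,y: -9.437056725174733 -4.9668501693822344 [-0.001  2.876] [ 537.476 -268.819   18.294] 22.125
```

>>> carry_out(
  deltas=[0,0,0,-0.0005,0,-0.0001,1,0,0,0,0,0,0,1,0,0,0,0,0,0,1,0,0,0,0,0,0,1],
)

```text
clock: 22.62
eef_pos: [537.5, -268.8, 18.3]
tool_rot: [3.141, -0.002, 2.876]
force: [-11.0, -1.9, 1.0]
width: 56.9
gripper_force: 65.4
```

```bash
python3 f.py
```

```text
[-11.445  -1.731   1.515] fix x,y: -10.59462634816853 -4.663180001725906 [-0.002  2.876] [ 537.431 -268.783   18.266] 23.025
```

The push is steady at about 10.6 N. The housing is seated on the plate and against the stop, and the hardware is inside, so I'll hand it in.

```bash
python3 -c "
from cell import ctrl
print(ctrl.finish_job())"
```

```text
the job is handed in; nothing more can be done
None
```

The housing is on the fixture plate, front end against the bracket and side against the stop, with both standoffs and the nut last seen inside; I handed the job in at about 23 s, still gripping it and pushing at a measured 10.6 N, of which friction at the plate and stop may take a few newtons.

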